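# Close the gear-case cover stud of the stitching machine

### The job

Close the gear case's cover: take the T-key from its stand, set its blade in the slot of the one stud that stands proud, press and turn it a quarter turn clockwise until it drops fully home into its catch, flush with the cover, then put the key back upright, fully down in its stand. Press firmly but never force the stud, or its catch breaks, and leave the other things on the bench alone.

Things in the scene. Friction and masses are not known exactly. Their poses are not given: they have to be found in the camera images.
- case: stitching machine's gear case, fixed to the bench: light grey block 200 x 200 mm, blue cover on top, its face 90 mm above the bench. Origin: centre of the underside; z up. The open stud is in the middle of the cover's -x edge, at x -55, y 0 mm in this frame; two studs near the +x corners are already closed (flush, slots along y)
- stud: open slotted stud: round steel head, 26 mm diameter, 10 mm proud of the cover at the start. Origin: centre of the head's top face; axes are the case's and do NOT turn with the head. Slot through the centre, ends closed: 17 mm long, 5 wide, 6 deep, at first within 0.25 rad of the case's x axis (true angle not measured). It slides down under 8 N or more and stays at any height by friction
- cover_hole (a point): centre of the stud's 30 mm hole, at its face. Catch below: pushed down 4 to 6 mm the stud meets a ledge; only there it turns, clockwise from above (higher up it has 0.5 rad play). Pressed with 10 to 15 N it slides along (0.05 N m), and 1.0 to 1.7 rad (not measured) clockwise of the case's x axis drops 4 to 6 mm more, home, top flush; hard stop 0.2 rad on. Breaks if key bears on stud with over 50 N, push and twist together
- key_tip (a point): tip of the T-key, centre of the blade's lower edge; z up the key, x along the blade's width and the cross-bar. Blade 14 mm wide, 2.6 thick, 9 long (last 2 mm taper to 12 x 1.6), then a 14 mm round shaft up to a flange (34 mm diameter, 40 to 44 mm above the tip), then a 16 mm neck to the cross-bar. About 0.14 kg
- key_grip (a point): centre of the key's wooden cross-bar, 69 mm above the tip: bar 58 mm long (x), 20 mm thick (y), 30 mm high; axes as the tip's. Grasp it across its 20 mm thickness
- holder_hole (a point): centre of the mouth of the key's stand, a dark wooden block 70 x 70 x 42 mm fixed to the bench; mouth in its top face, 42 mm up; z up. Hole 21 mm diameter, 41 mm deep; the parked key hangs upright in it, its flange resting on the block, tip 40 mm below the mouth
- oiler_mid (a point): bystander: oil bottle, 54 mm diameter, 120 mm tall, upright; point half-way up
- cone_mid (a point): bystander: thread cone, 68 mm across the foot, 120 mm tall, upright; point half-way up
- bobbin_mid (a point): bystander: flanged aluminium bobbin, 36 mm diameter, 22 mm high; its centre
- tin_mid (a point): bystander: flat round needle tin, 64 mm diameter, 30 mm high; its centre
- shoe_last_mid (a point): bystander: wooden shoe last lying on its sole, about 210 mm long, 75 mm high; point 30 mm above the bench
Things that resemble listed ones, but are neither listed nor needed, are in the scene too. Leave any purple look-alike of the part that bears key_tip alone.

How it is judged:
By the outcome, as a careful person would: the job done as asked, in the order asked, and still so for the second after the job is handed in, with the robot touching nothing.
It also fails if it takes over 72 s, if anything falls off the work surface, if the arm or the gripper's body presses on something with over 40 N, if the wrist force passes 120 N, or if a joint passes its speed limit or range.

### The arm

A 7-joint arm with a two-finger parallel gripper is mounted at the origin on the work surface. World frame = base frame: x ahead of the robot, y to its left, z up, the work surface at z = 0. Lengths are in m, angles in rad, forces in N, time in s.
With the tool pointing down it reaches from about 0.425 to 0.875 m from the base axis. Payload 4.7 kg.
Tool frame: the origin (TCP) lies at the very end of the fingers, on their centre line; the grasp point (between the pads) lies behind it (ctrl.tcp_to_grasp is the y of the grasp point in the tool frame, in m); y points along the fingers, x is the direction in which the jaws open and shut, and the axes are right-handed (so a half turn about y gives the same grasp; the last joint's range is limited). The gripper opens to 87 mm and grips with 3 to 60 N. Pads are 19 mm wide; open, the fingers measure 117 mm over their backs; the gripper's body (75 mm by 190 mm) begins 51 mm behind the grasp point.
Start: joints at [-1.211, 0.321, -0.07, 1.45, 0.023, 1.371, -0.057], TCP at [0.22, 0.612, 0.223] pointing down, gripper open.
Joint ranges: [-2.86, 2.86], [-0.3, 2.09], [-1.38, 1.24], [0.06, 2.45], [-1.56, 4.7], [0.09, 2.05], [-2.69, 2.69]. Speed limits (rad/s): [2.57, 2.57, 3.14, 3.14, 3.14, 3.14, 3.14].

### API

Orientations are given as a rotation vector (axis times angle).
In Python, from bench import ctrl, get_image, workorder gives the robot as it stands.
- The arm moves only by the tool drive_tool, never from a script. Its argument "increments" is text: rows parted by semicolons, each of 5 numbers parted by spaces: the shift along the tool's x, y, z in mm, then the turn about the tool's y in degrees, then the closure in counts, from 0 (fully open) to 255 (shut). In form: tx ty tz yaw fingers; .... A call has 1 to 20 rows; each row shifts and turns the commanded pose from where the row before left it, along the tool's axes as they then stand; what a row does not reach is not made up. A row lasts 1/8 s, in which the tool goes at most 62.5 mm and 10.7 degrees, less where a joint would pass 70% of its speed; a pose out of reach is approached as far as the arm can. A call is refused whole if a number of a shift passes 62.5 or a number of a turn 10.7, either way. A call with a gripper value outside its range is refused whole. The fingers move at their own pace and stop on an object; "squeeze" is the grip in N (left out, the last holds). Time passes only in rows, so rows that do not move let the fingers close. It gives the time, the measured TCP pose, the force and the opening at its end, in the units of the state.
- ctrl.get_state(): the state, without advancing time (a new reading comes with each control period).
- get_image(name): name is "side" or "top"; returns a dict with "img" (420x560x3 uint8, red, green, blue), "mtx" (3x3 intrinsics, pixels), "camera_from_world" (4x4, takes a point from world to camera coordinates). Camera axes: x right, y up, looking along -z (the intrinsics and any distortion apply to the point x, -y, -z); pixel columns grow to the right and rows downward; lengths in m; the calibration is good to about 2 mm. A picture is of the moment at which its call begins. There is no depth.
- workorder.close_job(): hands the job in, once; it reports no verdict.
The state is a dict: "time": time; "joint_positions": joint angles; "qd": joint speeds; "joint_torque": joint torques, N m; "position": TCP position; "tool_rot": TCP orientation; "ft_force": force on the tool from outside, world axes, zero at the start; "torque": the same for the moment, N m; "grip_width": opening from 0.0 (shut) to 1.0 (fully open).
Only numpy, scipy, OpenCV 4.12 (cv2) and the standard library are available. Lean on these libraries where they do the work, as an engineer would, in place of code of your own. Each camera call takes 0.05 s, during which the arm holds its last target.

## Working session

There is one attempt and no reset: what is moved stays moved. The work goes in short steps, Python scripts to look and compute and a tool call to move; the robot and the scene stay as the last step left them, time stands still between calls to the robot, and variables do not carry over. Pictures are saved under pics/ and viewed, and the job is handed in when it is done.

Besides the shell and the picture viewer there is one more tool, called by a JSON object that holds its "method" and its "body", one argument or row to a line. drive_tool: Moves the arm, as the interface text tells. Its arguments: {"type":"object","properties":{"increments":{"type":"string"},"squeeze":{"type":"number"}},"required":["increments"]}

```bash
ls; mkdir -p pics
python3 - <<'E'
from bench import ctrl,get_image,workorder
import cv2,numpy as np
print(ctrl.get_state(), ctrl.tcp_to_grasp)
for n in("side","top"):
    d=get_image(n); cv2.imwrite(f"pics/{n}0.png",d["img"][:,:,::-1]); print(n,d["mtx"].tolist(),d["camera_from_world"].tolist(),[k for k in d])
E
```

```text
pics
{'time': 0.0, 'joint_positions': array([-1.21092206,  0.32182812, -0.07007307,  1.45170994,  0.02260283,
        1.37078404, -0.05691195]), 'qd': array([ 5.16405136e-04, -7.86752993e-04, -2.94441191e-04,  3.04163407e-04,
        5.39512883e-05, -1.38824331e-03,  5.04061080e-04]), 'joint_torque': array([ 3.09953816e-05, -4.91286063e+01, -4.03533652e-01, -3.12527275e+01,
       -6.38065115e-02,  4.37069067e-02,  1.76980120e-04]), 'position': array([0.22016459, 0.61097583, 0.22144056]), 'tool_rot': array([-1.35440054, -0.94973549,  0.95225997]), 'ft_force': array([ 0.22515567,  0.33651134, -0.13123425]), 'torque': array([0.01254436, 0.01133158, 0.02530823]), 'grip_width': 1.0005930928643523} -0.0187
side [[403.4542189647385, 0.0, 284.5517817504635], [0.0, 403.4542189647385, 201.55172085711547], [0.0, 0.0, 1.0]] [[0.8341681231373116, -0.551458611361726, -0.007546011964728786, -0.4965613310987567], [0.3181424734271662, 0.4699741289920845, 0.8233527097664622, -0.25451747408480413], [-0.4504985115882404, -0.6892152914968792, 0.5674798437157498, -0.8577511501106612], [0.0, 0.0, 0.0, 1.0]] ['img', 'mtx', 'camera_from_world']
top [[454.3003063429083, 0.0, 271.8627127870117], [0.0, 454.3003063429083, 213.4443153754343], [0.0, 0.0, 1.0]] [[-0.0020965781262938634, -0.9999774771043963, 0.00637570734015756, -0.015573231579986347], [0.9913202008386901, -0.0012402336981629245, 0.13146376394091602, -0.5799004179852383], [-0.1314528956291922, 0.006595991532812482, 0.9913004736841396, -1.3283008808274683], [0.0, 0.0, 0.0, 1.0]] ['img', 'mtx', 'camera_from_world']
```

View pics/side0.png

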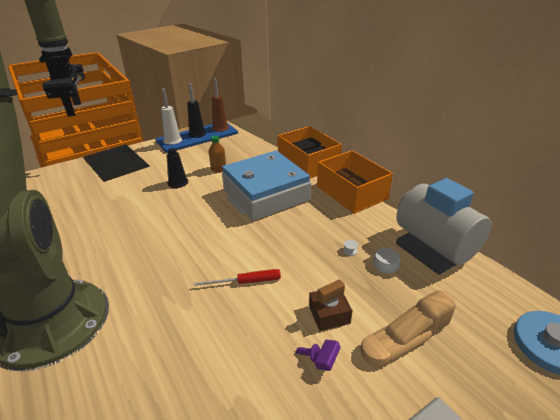

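View pics/top0.png

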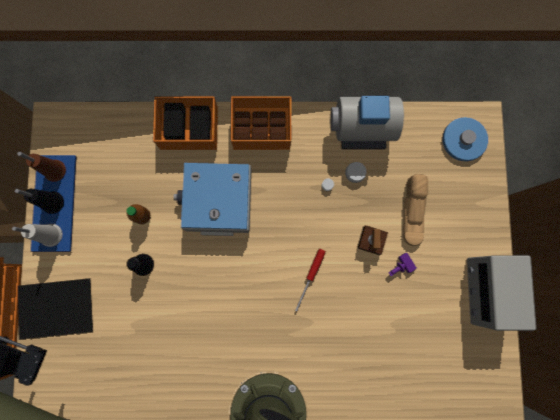

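The side view shows the case at about (266,183), the stand with the key at (330,303), and the purple look-alike lying at (320,352). In the top view the case is at (217,197), the stand at (372,240) and the purple one at (403,266). The wooden-bar key upright in the dark block matches the description. I'll enlarge the crops to confirm.

```bash
cat > h.py <<'E'
from bench import ctrl,get_image,workorder
import cv2,numpy as np
np.set_printoptions(precision=4,suppress=True)
def proj(d,P):
    T=np.array(d["camera_from_world"]);K=np.array(d["mtx"])
    p=(T[:3,:3]@np.atleast_2d(P).T).T+T[:3,3]
    q=np.stack([p[:,0],-p[:,1],-p[:,2]],1)@K.T
    return q[:,:2]/q[:,2:]
def plane(d,uv,z):
    T=np.array(d["camera_from_world"]);K=np.array(d["mtx"])
    uv=np.atleast_2d(uv).astype(float)
    r=np.c_[uv,np.ones(len(uv))]@np.linalg.inv(K).T
    r=np.stack([r[:,0],-r[:,1],-r[:,2]],1)@T[:3,:3]
    c=-T[:3,:3].T@T[:3,3]
    return c+r*((z-c[2])/r[:,2])[:,None]
E
python3 - <<'E'
from h import *
s=cv2.imread('pics/side0.png');t=cv2.imread('pics/top0.png')
def crop(i,x,y,w,h,k,n): cv2.imwrite(f'pics/{n}.png',cv2.resize(i[y:y+h,x:x+w],None,fx=k,fy=k,interpolation=cv2.INTER_CUBIC))
crop(t,340,210,90,75,8,'ct_key');crop(t,172,155,90,85,7,'ct_case')
crop(s,290,270,70,105,5,'cs_key');crop(s,215,145,105,75,7,'cs_case')
E
```

```text
(no output)
```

View pics/ct_key.png

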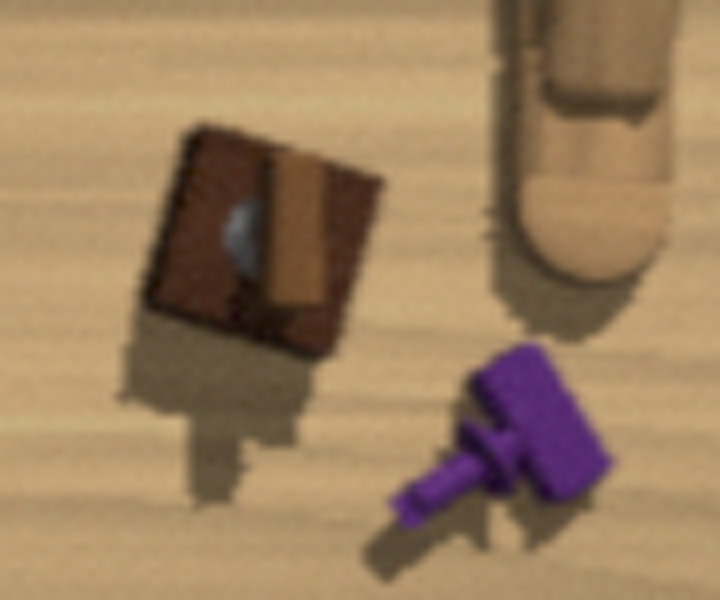

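View pics/ct_case.png

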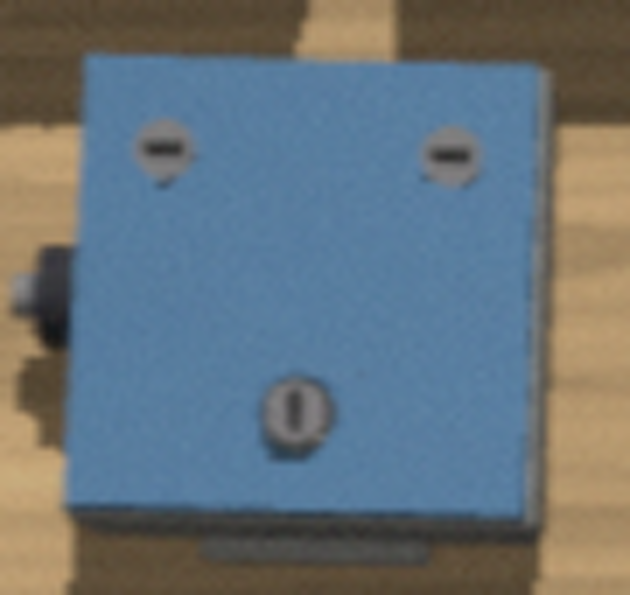

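View pics/cs_key.png

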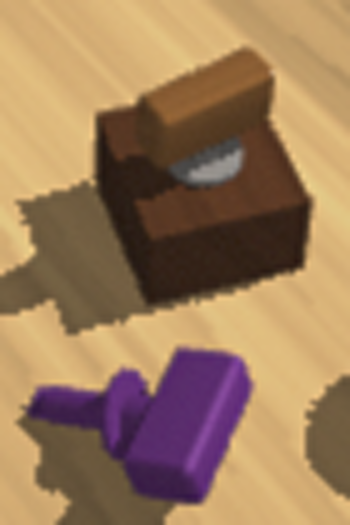

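View pics/cs_case.png

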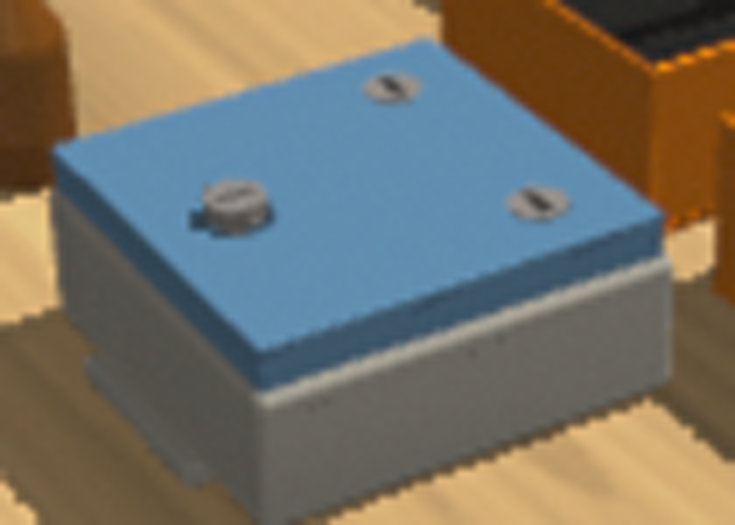

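The brown bar standing in the dark block (top px about 377,238) is the listed key. The purple one, lying at (407,263), is the look-alike and stays untouched. Next I'll measure.

```bash
cat > m.py <<'E'
from h import *
t=get_image("top"); s=get_image("side")
def big(m):
    n,l,st,c=cv2.connectedComponentsWithStats(m.astype(np.uint8)); i=1+np.argmax(st[1:,4]); return (l==i).astype(np.uint8)
for nm,d,z in (("top",t,.09),("side",s,.09)):
    im=d["img"]; h=cv2.cvtColor(im,cv2.COLOR_RGB2HSV)
    m=(h[...,0]>95)&(h[...,0]<118)&(h[...,1]>90)&(h[...,2]>130)
    roi=np.zeros(m.shape,bool)
    if nm=="top": roi[150:245,165:265]=1
    else: roi[145:215,215:320]=1
    m=big(m&roi)
    c=max(cv2.findContours(m,cv2.RETR_EXTERNAL,cv2.CHAIN_APPROX_NONE)[0],key=cv2.contourArea)[:,0]
    W=plane(d,c,.09)[:,:2]
    r=cv2.minAreaRect((W*1000).astype(np.float32)); print(nm,"cover",r)
    # bar
    m=(h[...,0]>5)&(h[...,0]<20)&(h[...,1]>100)
    if nm=="top":
        x=im[225:252,366:386].sum(2); print(x)
E
python3 m.py
python3 - <<'E'
from h import *
t=get_image("top");im=t["img"]
print(im[208:222,206:222].sum(2))
s=get_image("side");print(s["img"][170:182,240:258].sum(2))
E
```

```text
top cover ((627.2962646484375, 149.66197204589844), (187.97886657714844, 188.11634826660156), 88.308837890625)
[[355 387 426 453 464 473 483 488 482 478 490 482 481 485 489 488 474 482
  482 488]
 [165 178 229 260 325 411 440 447 458 463 473 463 466 466 466 470 476 466
  464 461]
 [131 122 134 150 179 218 258 335 405 434 447 457 469 461 464 462 461 460
  460 462]
 [129 153 148 135 138 140 139 170 198 249 345 407 438 441 451 459 457 451
  457 455]
 [126 142 151 139 138 138 131 138 206 245 264 294 285 307 379 416 427 439
  440 442]
 [133 151 162 152 146 149 116  99 183 230 245 244 249 245 232 235 320 351
  397 431]
 [151 152 153 144 159 132 120 100 170 226 242 244 239 235 199 153 165 177
  239 324]
 [154 138 152 159 141 136 113 100 169 222 240 238 241 238 185 138 143 142
  133 164]
 [135 147 145 140 145 145 102 110 171 232 240 238 241 223 183 147 145 129
  139 133]
 [130 134 137 150 153 140 105 105 172 224 239 239 239 234 179 146 156 153
  146 157]
 [150 159 145 179 196 182 118  90 177 222 241 240 237 231 183 138 141 141
  149 143]
 [142 161 176 276 262 186 129 112 175 218 237 231 252 
[... 2559 characters left out ...]
425 419 413 412 413 415]
 [412 417 410 390 411 394 328 349 368 411 421 421 396 383 411 414 413 414]
 [415 417 410 403 297 365 408 420 424 424 369 355 299 298 401 413 415 416]
 [418 406 275 242 215 246 274 307 303 274 278 289 279 231 362 413 411 412]
 [418 408 242 189 197 222 226 243 229 227 261 327 279 238 363 411 412 412]
 [416 409 262 221 233 247 228 229 236 234 238 266 286 351 407 415 412 413]
 [415 416 401 402 394 269 242 246 286 289 315 362 396 414 415 414 413 413]
 [413 417 413 418 416 405 402 402 405 407 409 411 418 416 414 415 415 413]
 [412 413 414 416 417 416 416 415 416 418 415 413 417 411 414 414 410 412]
 [415 414 413 414 415 417 414 412 413 413 413 412 413 413 412 412 416 412]]
```

Run:
```python
from h import *
from scipy.spatial.transform import Rotation as R
t=get_image("top");s=get_image("side")
st=ctrl.get_state();print(R.from_rotvec(st["tool_rot"]).as_matrix())
print("bar top face", plane(t,[376.9,238],.086))
im=t["img"].astype(float)
# stud head from top: dark-vs-blue: low saturation
h=cv2.cvtColor(t["img"],cv2.COLOR_RGB2HSV)
sat=h[200:228,200:230,1].astype(int);print(sat[7:24,5:18])
# bar in side: enlarge
cv2.imwrite('pics/s_bar.png',cv2.resize(s["img"][270:335,300:365,::-1],None,fx=9,fy=9,interpolation=cv2.INTER_NEAREST))
cv2.imwrite('pics/t_stud.png',cv2.resize(t["img"][200:228,200:230,::-1],None,fx=20,fy=20,interpolation=cv2.INTER_NEAREST))
for nm,d in(("t",t),("s",s)):
    for P in ([.573,.1535,.1],[.573,.1535,.09]): print(nm,proj(d,P))
```

```text
[[ 0.3389 -0.     -0.9408]
 [ 0.9408 -0.0002  0.3389]
 [-0.0002 -1.     -0.    ]]
bar top face [[ 0.5017 -0.3192  0.086 ]]
[[114 112 114 115 113 112 112 110 116 113 108 112 112]
 [114 115 113 110 109 115 109 108 101 102 108 115 112]
 [113 114 112 114 111 109  97  59  26  23  35  69 100]
 [116 113 112 111 110  76  23   2   5   2   2   2  24]
 [111 114 114 112  92  39   4  11   3   3   2   0   4]
 [115 113 114 110  78  17   4   5   7   4   2   2   0]
 [116 112 112 115  75   9   2   4  10   4   5   2   2]
 [119 113 113 113  72  11   4   4  10   7   7   6   2]
 [113 115 111 113  82  11   4   9  16   3   0   6   9]
 [113 111 114 115 102  23   2   6   3   3   9   4  10]
 [115 117 114 111 108  53   8   5   4   4   7   3   5]
 [113 115 115 112 118 102  61  20   3   9   3  13  56]
 [115 113 113 113 113 118 104  82  75  58  60  87 111]
 [112 110 112 113 114 109 118 111 109 104 109 111 113]
 [118 116 115 111 118 112 114 112 114 111 114 116 115]
 [112 116 112 112 111 116 113 116 118 112 114 115 112]
 [115 116 112 111 112 115 114 113 113 113 116 115 115]]
t [[212.7406 213.0672]]
t [[213.1648 213.5248]]
s [[248.5379 173.0643]]
s [[248.7385 176.0401]]
```

View pics/s_bar.png

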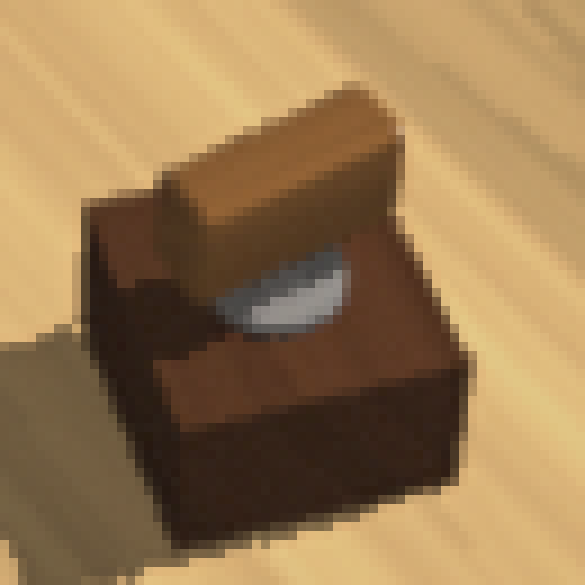

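View pics/t_stud.png

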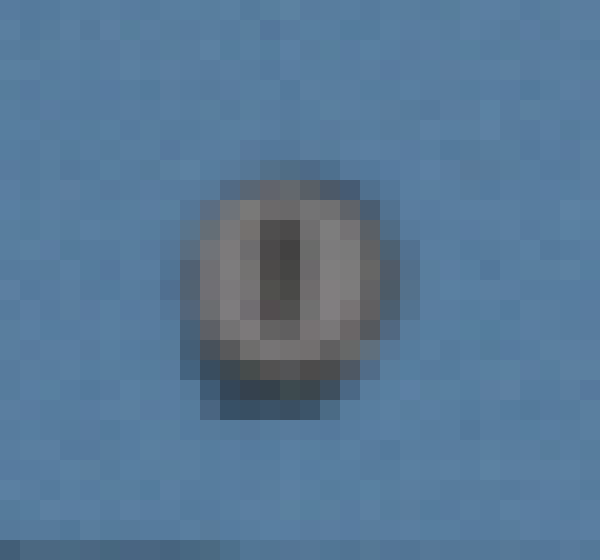

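```bash
cat > slot.py <<'E'
from h import *
def slot(n=6):
    d=[get_image("top") for _ in range(1)]
    t=d[0]; s=get_image("side")
    out=[]
    for nm,d,(x0,x1,y0,y1) in (("top",t,(211,217,210,216)),("side",s,(245,253,171,174.5))):
        g=d["img"].astype(float).sum(2)
        y0,y1=int(y0),int(np.ceil(y1))
        p=g[y0:y1+1,x0:x1]; 
        yy,xx=np.mgrid[y0:y1+1,x0:x1]
        out.append((nm,d,p,xx,yy))
    return out
if __name__=="__main__":
    o=slot()
    nm,d,p,xx,yy=o[0]; print(p)
    w=np.clip(345-p,0,None)
    for r in range(len(p)): print(yy[r,0],(w[r]*xx[r]).sum()/w[r].sum(),w[r].sum())
    # weights moments
    ww=w[1:6];a=xx[1:6];b=yy[1:6]
    c=np.array([(ww*a).sum(),(ww*b).sum()])/ww.sum(); print("cent",c,plane(d,c,.1))
    cov=np.cov(np.c_[a.ravel(),b.ravel()].T,aweights=ww.ravel()); print(cov); 
    dx=cov[0,1]/cov[1,1]
    A=plane(d,[c+[-3*dx,-3],c+[3*dx,3]],.1);v=A[0]-A[1];print("ang",np.arctan2(v[1],v[0]))
    # side
    d=o[1][1]; print(plane(d,[248.4,172.5],.1))
    for a in (-.3,-.15,0,.15,.3):
        c=plane(d,[248.4,172.5],.1)[0]; q=proj(d,[c-.007*np.array([np.cos(a),np.sin(a),0]),c+.007*np.array([np.cos(a),np.sin(a),0])]);print(a,q.round(1).tolist())
    print("bar side",plane(d,[331.2,287.2],.086))
    P=plane(d,[[300+160/9,270+180/9],[300+360/9,270+85/9],[300+400/9,270+135/9],[300+205/9,270+220/9]],.086);print(P)
    cv2.imwrite('pics/s_stud.png',cv2.resize(d["img"][162:186,235:265,::-1],None,fx=20,fy=20,interpolation=cv2.INTER_NEAREST))
E
python3 slot.py
```

```text
[[354. 363. 332. 304. 341. 348.]
 [353. 333. 247. 211. 328. 376.]
 [368. 343. 215. 197. 322. 371.]
 [373. 342. 231. 193. 330. 378.]
 [371. 336. 256. 222. 336. 373.]
 [365. 345. 256. 236. 332. 376.]
 [338. 363. 298. 290. 350. 360.]]
210 213.8448275862069 58.0
211 213.5977011494253 261.0
212 213.63366336633663 303.0
213 213.63028169014083 284.0
214 213.57391304347826 230.0
215 213.6398104265403 211.0
216 213.37614678899084 109.0
cent [213.616  212.8658] [[0.5736 0.151  0.1   ]]
[[0.4348 0.0039]
 [0.0039 2.0405]]
ang 0.016628901779869462
[[0.5742 0.1565 0.1   ]]
-0.3 [[246.0, 172.9], [250.8, 172.1]]
-0.15 [[246.1, 173.0], [250.7, 172.0]]
0 [[246.3, 173.2], [250.5, 171.8]]
0.15 [[246.5, 173.3], [250.3, 171.7]]
0.3 [[246.7, 173.5], [250.1, 171.5]]
bar side [[ 0.5001 -0.3163  0.086 ]]
[[ 0.4729 -0.3072  0.086 ]
 [ 0.5288 -0.3096  0.086 ]
 [ 0.5262 -0.3266  0.086 ]
 [ 0.474  -0.3221  0.086 ]]
```

View pics/s_stud.png

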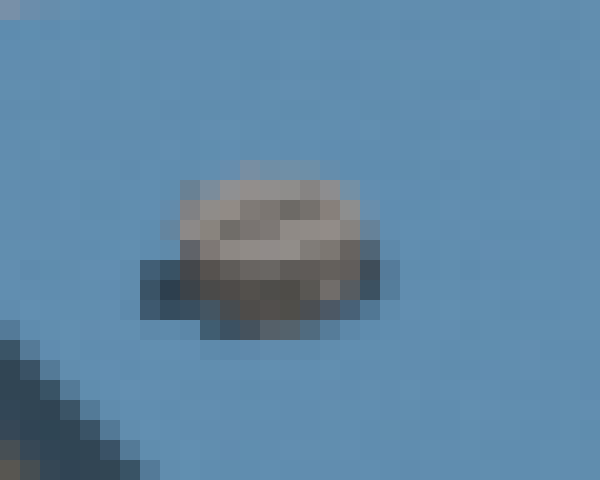

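{"method": "drive_tool", "body": {
  "increments": "0 0 0 -9.9 0; 0 0 0 -9.9 0; -33 0 -24 0 0; -33 0 -24 0 0; -33 0 -24 0 0; -33 0 -24 0 0; -33 0 -24 0 0; -33 0 -24 0 0; -33 0 -24 0 0; -33 0 -24 0 0; -33 0 -24 0 0; -33 0 -24 0 0; -33 0 -24 0 0; -33 0 -24 0 0; -33 0 -24 0 0; -33 0 -24 0 0"
}}

```text
time: 2.5
position: [0.557, 0.1484, 0.2228]
tool_rot: [-1.209, -1.21, 1.209]
ft_force: [0.7, -0.5, 0.3]
grip_width: 1.001
```

{"method": "drive_tool", "body": {
  "increments": "-33.3 0 4 0 70; -33.3 0 4 0 70; -33.3 0 4 0 70; -33.3 0 4 0 70; -33.3 0 4 0 70; -33.3 0 4 0 70; -33.3 0 4 0 70; -33.3 0 4 0 70; -33.3 0 4 0 70; -33.3 0 4 0 70; -33.3 0 4 0 70; -33.3 0 4 0 70; -33.3 0 4 0 70; -33.3 0 4 0 70; 0 0 0 0 70; 0 0 0 0 70"
}}

```text
time: 4.5
position: [0.5005, -0.3158, 0.2224]
tool_rot: [-1.208, -1.21, 1.209]
ft_force: [-1.2, 0.3, 0.3]
grip_width: 0.726
```

{"method": "drive_tool", "body": {
  "increments": "0 30 0 0 70; 0 30 0 0 70; 0 30 0 0 70; 0 30 0 0 70; 0 0 0 0 70; 0 0 0 0 70"
}}

```text
time: 5.25
position: [0.5013, -0.3162, 0.1038]
tool_rot: [-1.21, -1.211, 1.209]
ft_force: [0.6, -0.5, -0.1]
grip_width: 0.723
```

Run:
```python
from h import *
t=get_image("top");s=get_image("side")
a=cv2.resize(t["img"][195:285,330:430,::-1],None,fx=4,fy=4,interpolation=cv2.INTER_CUBIC)
b=cv2.resize(s["img"][240:345,280:380,::-1],None,fx=4,fy=3.43,interpolation=cv2.INTER_CUBIC)
cv2.imwrite('pics/a1.png',np.hstack([a,b]));print(ctrl.get_state()["position"],ctrl.get_state()["joint_positions"])
```

```text
[ 0.5014 -0.3169  0.1043] [-0.0044  0.3226  0.624   1.7622 -0.2082  1.1203  2.2572]
```

View pics/a1.png

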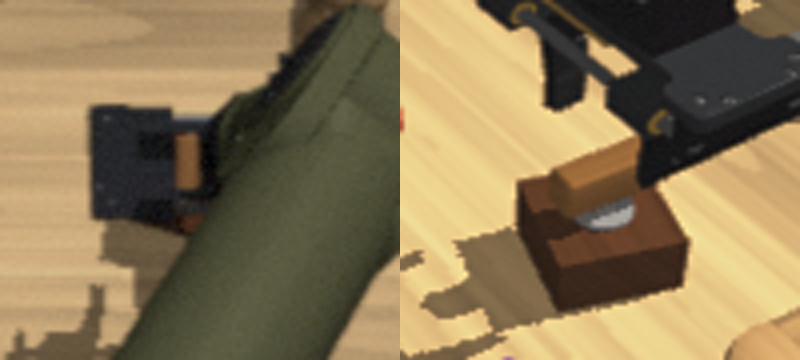

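{"method": "drive_tool", "body": {
  "increments": "0 15 0 0 70; 0 15 0 0 70; 0 15 0 0 70; 0 6 0 0 70; 0 0 0 0 70; 0 0 0 0 70",
  "squeeze": 10
}}

```text
time: 6.1
position: [0.5005, -0.317, 0.0519]
tool_rot: [-1.21, -1.209, 1.209]
ft_force: [-0.6, 0.8, 0.5]
grip_width: 0.723
```

Run:
```python
from h import *
t=get_image("top");s=get_image("side")
a=cv2.resize(t["img"][195:285,330:430,::-1],None,fx=4,fy=4,interpolation=cv2.INTER_CUBIC)
b=cv2.resize(s["img"][240:345,280:380,::-1],None,fx=4,fy=3.43,interpolation=cv2.INTER_CUBIC)
cv2.imwrite('pics/a2.png',np.hstack([a,b]));print(ctrl.get_state()["position"])
```

```text
[ 0.5005 -0.317   0.0521]
```

View pics/a2.png

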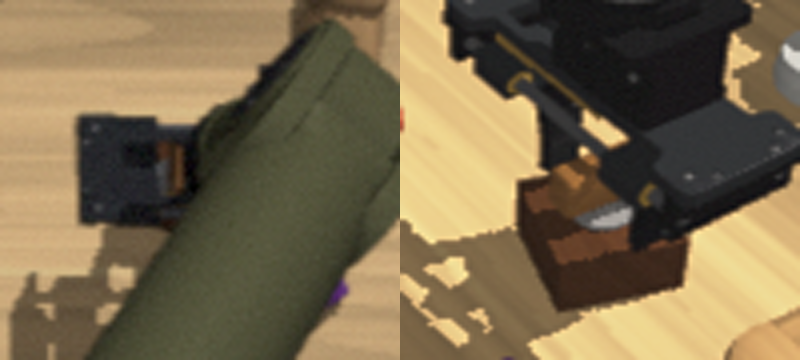

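{"method": "drive_tool", "body": {
  "increments": "0 0 0 0 255; 0 0 0 0 255; 0 0 0 0 255; 0 0 0 0 255; 0 0 0 0 255; 0 0 0 0 255; 0 0 0 0 255; 0 0 0 0 255",
  "squeeze": 10
}}

```text
time: 7.2
position: [0.5001, -0.3165, 0.0515]
tool_rot: [-1.209, -1.209, 1.209]
ft_force: [0.1, 0.2, 1.6]
grip_width: 0.23
```

{"method": "drive_tool", "body": {
  "increments": "0 0 0 0 255; 0 0 0 0 255; 0 -5 0 0 255; 0 -10 0 0 255; 0 -20 0 0 255; 0 -30 0 0 255; 0 -30 0 0 255; 0 -30 0 0 255; 0 -25 0 0 255; 0 0 0 0 255; 0 0 0 0 255; 0 0 0 0 255",
  "squeeze": 55
}}

```text
time: 8.7
position: [0.4995, -0.3162, 0.2003]
tool_rot: [-1.207, -1.208, 1.209]
ft_force: [-0.2, -0.3, -1.4]
grip_width: 0.221
```

Run:
```python
from h import *
t=get_image("top");s=get_image("side")
cv2.imwrite('pics/t3.png',cv2.resize(t["img"][180:260,330:430,::-1],None,fx=6,fy=6,interpolation=cv2.INTER_CUBIC))
cv2.imwrite('pics/s3.png',cv2.resize(s["img"][190:310,270:390,::-1],None,fx=5,fy=5,interpolation=cv2.INTER_CUBIC))
st=ctrl.get_state();print(st["position"],st["ft_force"])
p=st["position"]
for dz in(-.0495,-.0405,-.0095,-.0055,.0045): print(dz,proj(s,p+[0,0,dz]))
```

```text
[ 0.4996 -0.3164  0.2005] [ 0.2641  0.7285 -1.0562]
-0.0495 [[333.004  263.6842]]
-0.0405 [[333.2883 260.2315]]
-0.0095 [[334.2971 247.982 ]]
-0.0055 [[334.4307 246.3598]]
0.0045 [[334.7682 242.2612]]
```

View pics/s3.png

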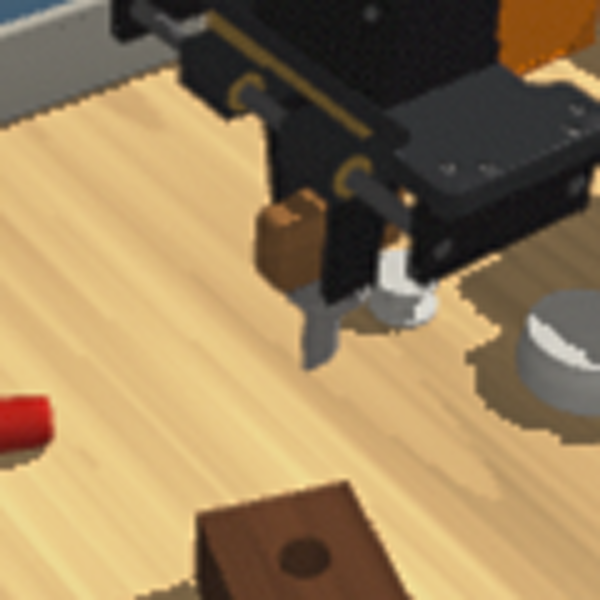

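View pics/t3.png

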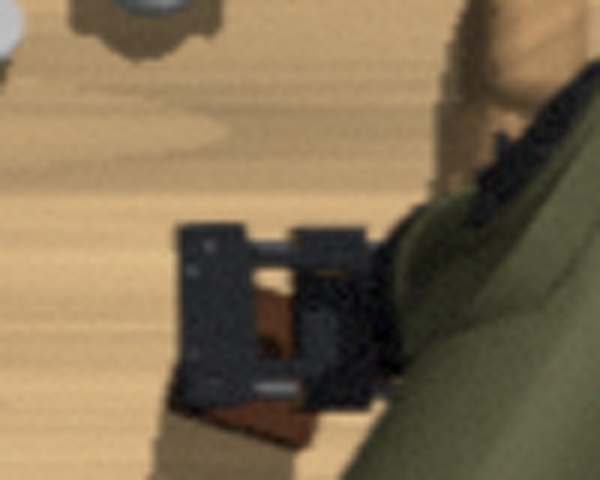

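{"method": "drive_tool", "body": {
  "increments": "33.6 0 -5.3 0 255; 33.6 0 -5.3 0 255; 33.6 0 -5.3 0 255; 33.6 0 -5.3 0 255; 33.6 0 -5.3 0 255; 33.6 0 -5.3 0 255; 33.6 0 -5.3 0 255; 33.6 0 -5.3 0 255; 33.6 0 -5.3 0 255; 33.6 0 -5.3 0 255; 33.6 0 -5.3 0 255; 33.6 0 -5.3 0 255; 33.6 0 -5.3 0 255; 33.6 0 -5.3 0 255; 0 10 0 0 255; 0 10 0 0 255; 0 10 0 0 255; 0 0 0 0 255; 0 0 0 0 255"
}}

```text
time: 11.18
position: [0.5747, 0.1531, 0.1718]
tool_rot: [-1.21, -1.209, 1.208]
ft_force: [-0.3, 0.3, -0.7]
grip_width: 0.223
```

```bash
cat > v.py <<'E'
import sys
from h import *
n=sys.argv[1]
t=get_image("top");s=get_image("side")
np.save(f'pics/{n}_s.npy',s["img"]);np.save(f'pics/{n}_t.npy',t["img"])
cv2.imwrite(f'pics/t{n}.png',cv2.resize(t["img"][180:250,165:265,::-1],None,fx=6,fy=6,interpolation=cv2.INTER_CUBIC))
cv2.imwrite(f'pics/s{n}.png',cv2.resize(s["img"][130:190,220:290,::-1],None,fx=10,fy=10,interpolation=cv2.INTER_CUBIC))
st=ctrl.get_state();print(st["position"],st["tool_rot"],st["ft_force"],st["torque"],st["joint_positions"],st["time"])
p=st["position"]
for dz in(-.0495,-.0405,-.0095): print(dz,proj(s,p+[0,0,dz]))
E
python3 v.py 4
```

```text
[0.5748 0.1535 0.1722] [-1.2099 -1.2097  1.2079] [ 0.4478  0.1163 -1.2493] [ 0.0251 -0.027  -0.0166] [-0.577   0.2353  0.3166  1.6737 -0.0769  1.2437  1.3262] 11.275
-0.0495 [[248.6313 166.0352]]
-0.0405 [[248.4476 163.2725]]
-0.0095 [[247.8021 153.5651]]
```

View pics/s4.png

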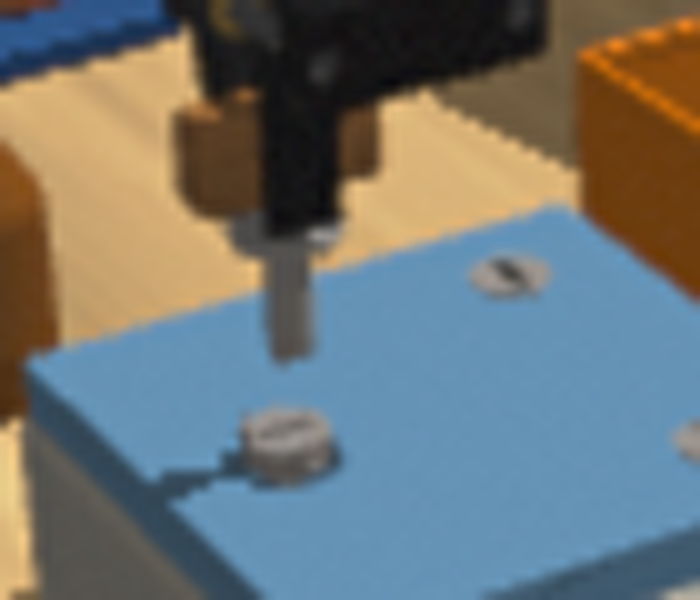

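View pics/t4.png

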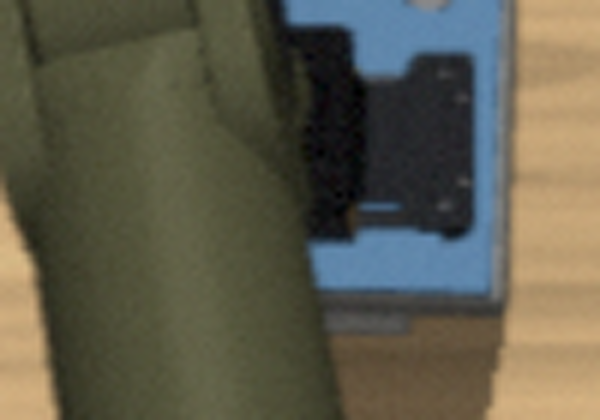

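Run:
```python
from h import *
s=get_image("side");g=s["img"].astype(int)
print(g[150:176,242:258,2])  # blue channel: cover bright blue
h=cv2.cvtColor(s["img"],cv2.COLOR_RGB2HSV)
print(h[158:178,242:258,1])
p=ctrl.get_state()["position"];print(p)
print(proj(s,[[p[0],p[1],.1],[p[0],p[1]+.003,.1],[p[0]+.003,p[1],.1]]))
for sx in(-1,1): print(proj(s,p+[sx*.006,0,-.0495]),proj(s,p+[sx*.007,0,-.0475]))
```

```text
[[ 31  33  32  38  28  22  22  22  23  18  19  36  94 123 126 125]
 [ 38  50  53  66  39  21  22  20  20  17  26  44  86 118 124 124]
 [ 88  72  72  70  42  25  22  30  33  56  68 105 123 119 119 121]
 [100  76  74  72  52  33  42  74  83 135 137 134 116 117 117 116]
 [117  82  75  77  73  71  71  77  82 103 108 112 116 116 115 117]
 [118 106  91  84  81  80  80  80  82  96  93 111 119 118 125 146]
 [120 117 118 118  90  78  76  78  77 113 118 123 146 153 175 180]
 [117 118 119 120  89  79  79  77  83 148 177 179 181 180 183 184]
 [114 117 120 123  92  79  79  80 101 163 183 183 183 182 182 183]
 [123 135 150 163 128  85  77  78 103 159 182 182 182 182 182 182]
 [175 179 182 181 133  84  79  80 100 151 181 182 182 182 182 182]
 [183 183 185 182 132  85  78  78  98 149 181 183 181 181 182 182]
 [182 182 183 182 133  83  78  79  98 147 179 184 182 182 182 182]
 [181 182 182 183 152  89  77  78  95 141 180 183 182 181 183 182]
 [182 182 182 182 158  89  76  75  92 137 179 183 182 181 182 182]
 [181 182 182 184 177 101  79  97 133 156 180 183 182 182 182 182]
 [181 182 182 183 182 155 13
[... 1458 characters left out ...]
13 112 103  67  82  84  87 106 112 116 113 115 114 115]
 [116 111  74  53   3   8   7   5   4   5  73 112 115 115 113 115]
 [115 108  13  12  17  19  18  16  21  22   2 100 116 114 115 115]
 [114 104  13  21  17  16  18  16  15  19  13  87 114 115 114 113]
 [114 113  33  19  16  15  15  15  17  18  14  84 112 116 115 113]
 [111 110  23  17  20  16  16  13  20  22  20  76 114 114 113 115]
 [112 101  47   0  16  18  19  18  19  15  25  99 113 114 113 113]
 [109 108 105  80  24  12  18  15  24  63 102 114 115 113 115 114]]
[0.5748 0.1536 0.1722]
[[249.0627 172.8714]
 [248.554  172.4351]
 [249.9688 172.5747]]
[[246.7672 166.6113]] [[246.4167 166.0964]]
[[250.4385 165.4419]] [[250.7044 164.7342]]
```

{"method": "drive_tool", "body": {
  "increments": "0.9 0 2.1 0 255; 0 5 0 0 255; 0 5 0 0 255; 0 4 0 0 255; 0 0 0 0 255; 0 0 0 0 255; 0 0 0 0 255"
}}

```text
time: 12.2
position: [0.5725, 0.1546, 0.1578]
tool_rot: [-1.21, -1.209, 1.209]
ft_force: [0.7, 0.1, -0.7]
grip_width: 0.225
```

```bash
python3 v.py 5
python3 - <<'E'
import numpy as np,cv2
a=np.load('pics/5_s.npy');print(a[160:178,242:256,2].astype(int))
cv2.imwrite('pics/s5b.png',cv2.resize(a[150:182,232:268,::-1],None,fx=18,fy=18,interpolation=cv2.INTER_NEAREST))
E
```

```text
[0.5725 0.1546 0.1578] [-1.2095 -1.2094  1.2087] [-0.4653 -0.2233 -2.5864] [-0.0385 -0.0531  0.0076] [-0.5782  0.2424  0.3143  1.6951 -0.0793  1.2162  1.3256] 12.3
-0.0495 [[248.0312 170.4788]]
-0.0405 [[247.8461 167.7545]]
-0.0095 [[247.1958 158.1836]]
[[175 177 157 111  82  80  78  76 104 170 181 184 183 182]
 [183 185 181 130  83  78  79  79 128 180 184 183 181 181]
 [183 183 183 153  90  77  77  84 144 182 183 182 182 182]
 [182 183 184 155  90  77  79  81 132 179 183 183 182 182]
 [181 183 183 155  88  77  81  89 131 179 183 183 182 183]
 [182 182 184 179  97  78  78  90 129 180 183 183 182 182]
 [182 183 184 181  97  77  80  86 117 179 184 183 182 183]
 [182 182 184 182 100  78  79  82 112 179 183 182 182 181]
 [183 182 184 182 114  79  77  78 106 178 184 182 182 183]
 [182 183 184 182 117  79  80  90 121 179 183 183 182 182]
 [182 183 182 181 133  93 116 128 164 181 184 183 182 182]
 [183 182 154 164 147 139 141 139 139 150 171 183 182 183]
 [184 177 110 139 142 125 120 106 114 130 149 178 184 183]
 [184 164  89  84  96 112 121 139 141 141 134 160 182 183]
 [183 179  96  80 133 142 143 142 124 118 100 124 177 183]
 [122 107  77  75  91 102 103  90  93  96  94  93 162 182]
 [ 92  83  77  76  75  80  78  75  87 110 101 103 161 181]
 [ 90  97 100 102  84  78  79  79  86 104 123 154 179 183]]
```

View pics/s5b.png

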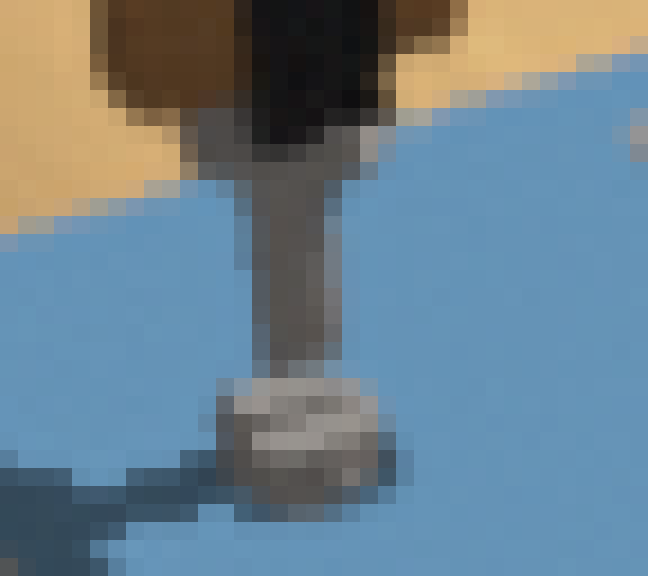

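{"method": "drive_tool", "body": {
  "increments": "0 3 0 0 255; 0 3 0 0 255; 0 1 0 0 255; 0 0 0 0 255; 0 0 0 0 255; 0 0 0 0 255"
}}

```text
time: 13.05
position: [0.5724, 0.1546, 0.1507]
tool_rot: [-1.209, -1.209, 1.209]
ft_force: [0.4, 0.1, -1.2]
grip_width: 0.225
```

{"method": "drive_tool", "body": {
  "increments": "0 0.5 0 0 255; 0 0.5 0 0 255; 0 0 0 0 255; 0 0 0 0 255"
}}

```text
time: 13.55
position: [0.5724, 0.1546, 0.1496]
tool_rot: [-1.209, -1.209, 1.209]
ft_force: [-0.2, -0.1, -1.5]
grip_width: 0.226
```

{"method": "drive_tool", "body": {
  "increments": "0 0.5 0 0 255; 0 0.5 0 0 255; 0 0 0 0 255; 0 0 0 0 255"
}}

```text
time: 14.05
position: [0.5724, 0.1545, 0.1486]
tool_rot: [-1.209, -1.209, 1.209]
ft_force: [0.1, 0.9, -0.8]
grip_width: 0.226
```

{"method": "drive_tool", "body": {
  "increments": "0 0.5 0 0 255; 0 0.5 0 0 255; 0 0 0 0 255; 0 0 0 0 255"
}}

```text
time: 14.55
position: [0.5724, 0.1545, 0.1476]
tool_rot: [-1.209, -1.209, 1.209]
ft_force: [-0.1, 0.4, -1.5]
grip_width: 0.22
```

{"method": "drive_tool", "body": {
  "increments": "0 0.5 0 0 255; 0 0.5 0 0 255; 0 0 0 0 255; 0 0 0 0 255"
}}

```text
time: 15.05
position: [0.5724, 0.1546, 0.1466]
tool_rot: [-1.209, -1.209, 1.209]
ft_force: [0.1, -0.4, -2.0]
grip_width: 0.224
```

{"method": "drive_tool", "body": {
  "increments": "0 0.5 0 0 255; 0 0.5 0 0 255; 0 0 0 0 255; 0 0 0 0 255"
}}

```text
time: 15.55
position: [0.5724, 0.1546, 0.1456]
tool_rot: [-1.209, -1.209, 1.209]
ft_force: [-0.7, 0.1, -1.9]
grip_width: 0.226
```

{"method": "drive_tool", "body": {
  "increments": "0 0.5 0 0 255; 0 0.5 0 0 255; 0 0 0 0 255; 0 0 0 0 255"
}}

```text
time: 16.05
position: [0.5724, 0.1546, 0.1446]
tool_rot: [-1.209, -1.209, 1.209]
ft_force: [-0.5, -0.4, -1.5]
grip_width: 0.222
```

```bash
python3 v.py 6
python3 - <<'E'
import numpy as np,cv2
a=np.load('pics/6_s.npy')
cv2.imwrite('pics/s6b.png',cv2.resize(a[150:182,232:268,::-1],None,fx=18,fy=18,interpolation=cv2.INTER_NEAREST))
E
```

```text
[0.5724 0.1546 0.1446] [-1.2093 -1.2091  1.2089] [-0.3415  0.1393 -1.4381] [ 0.0034 -0.001  -0.0122] [-0.5768  0.253   0.3132  1.71   -0.0832  1.1915  1.3285] 16.15
-0.0495 [[248.2681 174.4367]]
-0.0405 [[248.0853 171.7471]]
-0.0095 [[247.4428 162.2995]]
```

View pics/s6b.png

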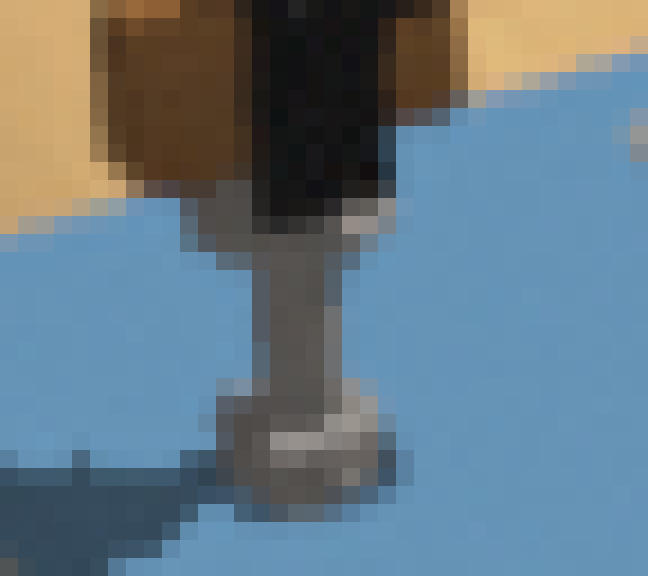

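The side view shows the blade inside the slot: the shaft runs into the head at (248,173), with no contact force. I'll go down to the slot floor.

{"method": "drive_tool", "body": {
  "increments": "0 0.5 0 0 255; 0 0.5 0 0 255; 0 0 0 0 255; 0 0 0 0 255"
}}

```text
time: 16.65
position: [0.5723, 0.1546, 0.1436]
tool_rot: [-1.209, -1.209, 1.209]
ft_force: [0.2, -0.1, -1.5]
grip_width: 0.221
```

{"method": "drive_tool", "body": {
  "increments": "0 0.5 0 0 255; 0 0 0 0 255; 0 0 0 0 255"
}}

```text
time: 17.02
position: [0.5725, 0.1546, 0.1434]
tool_rot: [-1.209, -1.209, 1.209]
ft_force: [-0.6, 0.3, 0.7]
grip_width: 0.224
```

{"method": "drive_tool", "body": {
  "increments": "0 0.5 0 0 255; 0 0 0 0 255; 0 0 0 0 255"
}}

```text
time: 17.4
position: [0.5726, 0.1546, 0.1432]
tool_rot: [-1.21, -1.21, 1.208]
ft_force: [-1.6, -0.9, 6.2]
grip_width: 0.222
```

{"method": "drive_tool", "body": {
  "increments": "0 0.5 0 0 255; 0 0 0 0 255; 0 0 0 0 255"
}}

```text
time: 17.77
position: [0.5726, 0.1546, 0.1428]
tool_rot: [-1.21, -1.21, 1.208]
ft_force: [-2.3, -1.1, 6.0]
grip_width: 0.226
```

{"method": "drive_tool", "body": {
  "increments": "0 0.5 0 0 255; 0 0.5 0 0 255; 0 0.5 0 0 255; 0 0.5 0 0 255; 0 0.5 0 0 255; 0 0 0 0 255"
}}

```text
time: 18.52
position: [0.5726, 0.1546, 0.1403]
tool_rot: [-1.21, -1.21, 1.208]
ft_force: [-0.9, 0.3, 6.0]
grip_width: 0.223
```

{"method": "drive_tool", "body": {
  "increments": "0 0.5 0 0 255; 0 0.5 0 0 255; 0 0 0 0 255"
}}

```text
time: 18.9
position: [0.5726, 0.1546, 0.1393]
tool_rot: [-1.21, -1.21, 1.208]
ft_force: [-1.5, -0.3, 5.4]
grip_width: 0.224
```

{"method": "drive_tool", "body": {
  "increments": "0 0.3 0 0 255; 0 0.3 0 0 255; 0 0 0 0 255"
}}

```text
time: 19.27
position: [0.5727, 0.1546, 0.1388]
tool_rot: [-1.21, -1.21, 1.208]
ft_force: [-2.2, -0.3, 6.3]
grip_width: 0.225
```

{"method": "drive_tool", "body": {
  "increments": "0 0.3 0 0 255; 0 0.3 0 0 255; 0 0 0 0 255"
}}

```text
time: 19.65
position: [0.5727, 0.1546, 0.1385]
tool_rot: [-1.21, -1.21, 1.208]
ft_force: [-1.6, -0.8, 7.8]
grip_width: 0.227
```

{"method": "drive_tool", "body": {
  "increments": "0 0.3 0 0 255; 0 0.3 0 0 255; 0 0 0 0 255"
}}

```text
time: 20.02
position: [0.5728, 0.1546, 0.1383]
tool_rot: [-1.21, -1.21, 1.208]
ft_force: [-2.7, -0.1, 10.2]
grip_width: 0.224
```

{"method": "drive_tool", "body": {
  "increments": "0 0.1 0 3 255; 0 0 0 3 255; 0 0 0 3 255; 0 0 0 3 255; 0 0 0 0 255"
}}

```text
time: 20.65
position: [0.5732, 0.1556, 0.1384]
tool_rot: [-1.301, -1.056, 1.051]
ft_force: [-1.9, 0.0, 9.1]
grip_width: 0.223
```

```bash
python3 -c "
from h import *
s=ctrl.get_state();print(s['torque'],s['ft_force'],s['joint_positions'])"
```

```text
[0.1551 0.4598 0.115 ] [-1.9139  0.021   9.127 ] [-0.5981  0.2598  0.3381  1.7174 -0.0937  1.1771  1.1265]
```

{"method": "drive_tool", "body": {
  "increments": "0 0.1 0 3 255; 0 0 0 3 255; 0 0 0 3 255; 0 0 0 3 255; 0 0 0 0 255"
}}

```text
time: 21.28
position: [0.5733, 0.1556, 0.1383]
tool_rot: [-1.379, -0.898, 0.893]
ft_force: [-1.7, 0.8, 8.6]
grip_width: 0.224
```

```bash
python3 -c "
from h import *
s=ctrl.get_state();print(s['torque'],s['ft_force'],s['joint_positions'])"
```

```text
[0.1066 0.458  0.0464] [-1.7186  0.7864  8.5993] [-0.6203  0.2614  0.3643  1.7182 -0.1012  1.1771  0.9232]
```

{"method": "drive_tool", "body": {
  "increments": "0 0.15 0 3 255; 0 0 0 3 255; 0 0 0 3 255; 0 0 0 3 255; 0 0 0 3 255; 0 0 0 0 255"
}}

```text
time: 22.02
position: [0.5735, 0.1557, 0.1383]
tool_rot: [-1.456, -0.698, 0.692]
ft_force: [-1.4, 0.7, 8.2]
grip_width: 0.226
```

{"method": "drive_tool", "body": {
  "increments": "0 0 0 3 255; 0 0 0 3 255; 0 0 0 3 255; 0 0 0 3 255; 0 0 0 0 255"
}}

```text
time: 22.65
position: [0.5736, 0.1557, 0.1383]
tool_rot: [-1.503, -0.536, 0.53]
ft_force: [-1.7, 0.0, 8.5]
grip_width: 0.226
```

```bash
python3 -c "
from h import *
s=ctrl.get_state();print(s['torque'],s['ft_force'],s['joint_positions'])"
```

```text
[0.0999 0.3176 0.0454] [-1.7255  0.013   8.4954] [-0.6711  0.2659  0.4247  1.7199 -0.119   1.1771  0.4664]
```

{"method": "drive_tool", "body": {
  "increments": "0 0.3 0 2 255; 0 0 0 2 255; 0 0 0 2 255; 0 0 0 2 255; 0 0 0 0 255"
}}

```text
time: 23.28
position: [0.5738, 0.1557, 0.1383]
tool_rot: [-1.527, -0.427, 0.421]
ft_force: [-2.6, 0.5, 10.0]
grip_width: 0.22
```

{"method": "drive_tool", "body": {
  "increments": "0 0 0 2 255; 0 0 0 2 255; 0 0 0 2 255; 0 0 0 2 255; 0 0 0 0 255"
}}

```text
time: 23.9
position: [0.5738, 0.1558, 0.1383]
tool_rot: [-1.546, -0.318, 0.312]
ft_force: [-1.6, 0.2, 9.6]
grip_width: 0.225
```

{"method": "drive_tool", "body": {
  "increments": "0 0 0 2 255; 0 0 0 2 255; 0 0 0 2 255; 0 0 0 2 255; 0 0 0 0 255"
}}

```text
time: 24.52
position: [0.5739, 0.1557, 0.1382]
tool_rot: [-1.559, -0.209, 0.202]
ft_force: [-0.5, -0.3, 10.0]
grip_width: 0.224
```

{"method": "drive_tool", "body": {
  "increments": "0 0.1 0 2 255; 0 0 0 2 255; 0 0 0 2 255; 0 0 0 2 255; 0 0 0 0 255"
}}

```text
time: 25.15
position: [0.5739, 0.1556, 0.1377]
tool_rot: [-1.567, -0.099, 0.093]
ft_force: [0.1, 1.2, 7.7]
grip_width: 0.223
```

{"method": "drive_tool", "body": {
  "increments": "0 0 0 2 255; 0 0 0 2 255; 0 0 0 2 255; 0 0 0 2 255; 0 0 0 0 255"
}}

```text
time: 25.78
position: [0.5739, 0.1556, 0.1374]
tool_rot: [-1.569, 0.011, -0.017]
ft_force: [0.2, 0.9, 6.4]
grip_width: 0.225
```

```bash
python3 v.py 7
python3 - <<'E'
import numpy as np,cv2
a=np.load('pics/7_s.npy')
cv2.imwrite('pics/s7b.png',cv2.resize(a[150:182,232:268,::-1],None,fx=18,fy=18,interpolation=cv2.INTER_NEAREST))
E
```

```text
[0.5739 0.1556 0.1374] [-1.5687  0.0104 -0.0165] [0.3363 1.0004 5.7651] [ 0.1321 -0.1198  0.0439] [-0.7491  0.2757  0.5185  1.7235 -0.1477  1.1767 -0.2077] 25.875
-0.0495 [[248.7052 176.2632]]
-0.0405 [[248.525  173.5943]]
-0.0095 [[247.8924 164.2202]]
```

View pics/s7b.png

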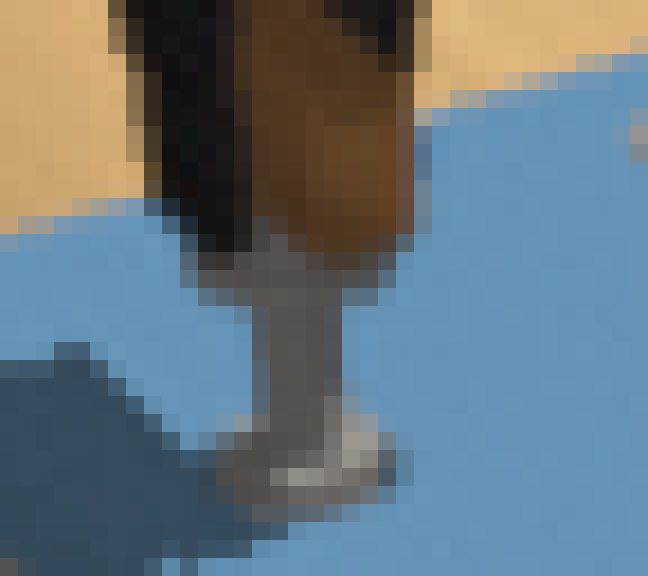

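The stud has begun to drop: z is 0.9 mm lower and the force has fallen. The turn is at 91°, so I'll press straight down now.

{"method": "drive_tool", "body": {
  "increments": "0 0.4 0 0 255; 0 0.4 0 0 255; 0 0.4 0 0 255; 0 0 0 0 255"
}}

```text
time: 26.38
position: [0.5739, 0.1556, 0.1361]
tool_rot: [-1.569, 0.01, -0.017]
ft_force: [1.1, 0.8, 6.3]
grip_width: 0.223
```

{"method": "drive_tool", "body": {
  "increments": "0 0.4 0 0 255; 0 0.4 0 0 255; 0 0 0 0 255"
}}

```text
time: 26.75
position: [0.5739, 0.1555, 0.1353]
tool_rot: [-1.569, 0.011, -0.017]
ft_force: [0.6, 0.9, 5.8]
grip_width: 0.226
```

{"method": "drive_tool", "body": {
  "increments": "0 0.4 0 0 255; 0 0.4 0 0 255; 0 0.2 0 0 255; 0 0 0 0 255"
}}

```text
time: 27.25
position: [0.5739, 0.1556, 0.1343]
tool_rot: [-1.569, 0.01, -0.017]
ft_force: [1.1, 1.2, 6.1]
grip_width: 0.223
```

{"method": "drive_tool", "body": {
  "increments": "0 0.4 0 0 255; 0 0.4 0 0 255; 0 0 0 0 255"
}}

```text
time: 27.62
position: [0.5739, 0.1556, 0.1335]
tool_rot: [-1.569, 0.01, -0.017]
ft_force: [0.5, 1.1, 5.8]
grip_width: 0.222
```

{"method": "drive_tool", "body": {
  "increments": "0 0.3 0 0 255; 0 0.3 0 0 255; 0 0 0 0 255"
}}

```text
time: 28.0
position: [0.574, 0.1556, 0.1331]
tool_rot: [-1.569, 0.01, -0.017]
ft_force: [-0.6, 1.6, 6.2]
grip_width: 0.225
```

{"method": "drive_tool", "body": {
  "increments": "0 0.3 0 0 255; 0 0.3 0 0 255; 0 0 0 0 255"
}}

```text
time: 28.38
position: [0.574, 0.1556, 0.133]
tool_rot: [-1.568, 0.01, -0.017]
ft_force: [-0.8, 0.7, 9.9]
grip_width: 0.222
```

{"method": "drive_tool", "body": {
  "increments": "0 0.3 0 0 255; 0 0.2 0 0 255; 0 0 0 0 255; 0 0 0 0 255"
}}

```text
time: 28.88
position: [0.5741, 0.1557, 0.133]
tool_rot: [-1.568, 0.01, -0.017]
ft_force: [-1.1, 0.9, 11.4]
grip_width: 0.225
```

{"method": "drive_tool", "body": {
  "increments": "0 -0.4 0 -2 255; 0 -0.2 0 -2 255; 0 -0.1 0 -2 255; 0 0 0 -2 255; 0 0 0 0 255; 0 0 0 0 255"
}}

```text
time: 29.62
position: [0.5739, 0.1555, 0.1331]
tool_rot: [-1.567, -0.099, 0.093]
ft_force: [-1.1, 0.4, 8.9]
grip_width: 0.225
```

```bash
python3 -c "
from h import *
s=ctrl.get_state();print(s['torque'],s['ft_force'],s['position'])"
```

```text
[ 0.0993  0.1733 -0.0521] [-1.0591  0.3739  8.912 ] [0.5739 0.1555 0.1331]
```

{"method": "drive_tool", "body": {
  "increments": "0 -0.5 0 0 255; 0 -1 0 0 255; 0 -2 0 0 255; 0 -3 0 0 255; 0 -3 0 0 255; 0 -5 0 0 255; 0 -10 0 0 255; 0 -15 0 0 255; 0 -15 0 0 255; 0 -15 0 0 255; 0 0 0 0 255; 0 0 0 0 255"
}}

```text
time: 31.12
position: [0.5721, 0.1545, 0.2004]
tool_rot: [-1.569, -0.095, 0.096]
ft_force: [-0.6, 0.2, -1.0]
grip_width: 0.224
```

```bash
python3 v.py 8
python3 - <<'E'
import numpy as np,cv2
a=np.load('pics/8_s.npy')
cv2.imwrite('pics/s8b.png',cv2.resize(a[125:190,220:305,::-1],None,fx=9,fy=9,interpolation=cv2.INTER_CUBIC))
E
```

```text
[0.5719 0.1545 0.2   ] [-1.5691 -0.0948  0.0968] [ 0.5443  1.175  -1.4199] [-0.0425  0.0634  0.0305] [-0.7439  0.2241  0.5075  1.6483 -0.1122  1.2996 -0.0948] 31.225
-0.0495 [[246.9715 157.5714]]
-0.0405 [[246.7776 154.7303]]
-0.0095 [[246.0962 144.7447]]
```

View pics/s8b.png

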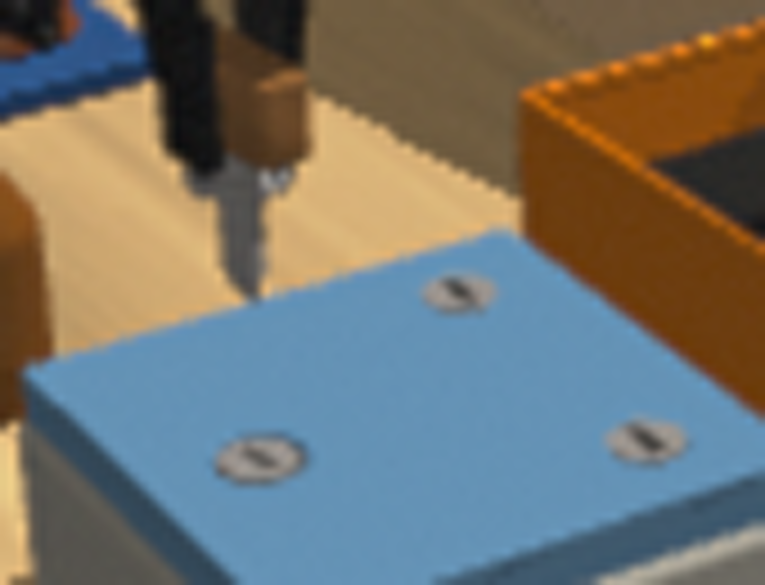

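The side view shows the stud flush at crop (262,459), which is pixel (249,176), with its slot lying like those of the two closed studs. Next I'll turn back and return to the stand.

{"method": "drive_tool", "body": {
  "increments": "0 0 0 -8.3 255; 0 0 0 -8.3 255; 0 0 0 -8.3 255; 0 0 0 -8.3 255; 0 0 0 -8.3 255; 0 0 0 -8.3 255; 0 0 0 -8.3 255; 0 0 0 -8.3 255; 0 0 0 -8.3 255; 0 0 0 -8.3 255; 0 0 0 0 255"
}}

```text
time: 32.6
position: [0.572, 0.1544, 0.2]
tool_rot: [-1.21, -1.207, 1.209]
ft_force: [0.1, -0.3, -1.5]
grip_width: 0.226
```

{"method": "drive_tool", "body": {
  "increments": "-33.6 0 5.2 0 255; -33.6 0 5.2 0 255; -33.6 0 5.2 0 255; -33.6 0 5.2 0 255; -33.6 0 5.2 0 255; -33.6 0 5.2 0 255; -33.6 0 5.2 0 255; -33.6 0 5.2 0 255; -33.6 0 5.2 0 255; -33.6 0 5.2 0 255; -33.6 0 5.2 0 255; -33.6 0 5.2 0 255; -33.6 0 5.2 0 255; -33.6 0 5.2 0 255; 0 0 0 0 255; 0 0 0 0 255; 0 0 0 0 255"
}}

```text
time: 34.72
position: [0.5001, -0.3142, 0.2005]
tool_rot: [-1.208, -1.211, 1.209]
ft_force: [0.9, 0.5, -1.2]
grip_width: 0.224
```

Run:
```python
from h import *
t=get_image("top");s=get_image("side")
cv2.imwrite('pics/t9.png',cv2.resize(t["img"][150:260,165:285,::-1],None,fx=5,fy=5,interpolation=cv2.INTER_CUBIC))
cv2.imwrite('pics/s9.png',cv2.resize(s["img"][190:340,270:390,::-1],None,fx=4,fy=4,interpolation=cv2.INTER_CUBIC))
st=ctrl.get_state();print(st["position"],st["tool_rot"],st["ft_force"],st["time"])
```

```text
[ 0.5    -0.3145  0.2006] [-1.2082 -1.2106  1.2097] [ 0.1516  0.2189 -1.8946] 34.825
```

View pics/s9.png

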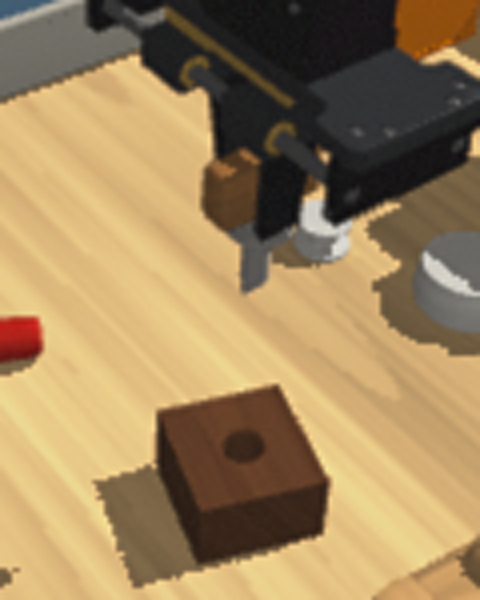

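View pics/t9.png

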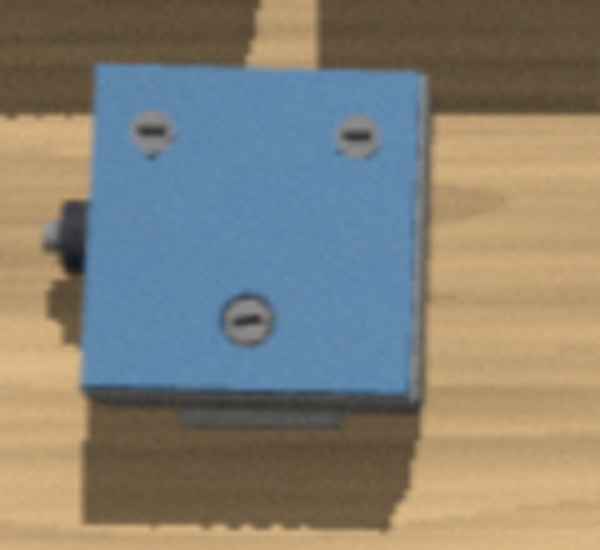

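The top view shows the stud flush, its slot about 80° clockwise of x. The side view shows the stand's hole at about (330.6,301.6). I'll check where that puts the hole.

Run:
```python
from h import *
s=get_image("side");g=s["img"].astype(int)[297:307,322:340].sum(2);print(g)
w=np.clip(115-g,0,None);yy,xx=np.mgrid[297:307,322:340];c=[(w*xx).sum()/w.sum(),(w*yy).sum()/w.sum()];print(c,plane(s,c,.042),plane(s,[330.4,301.3],.042))
p=ctrl.get_state()["position"];print(p,proj(s,p+[0,0,-.0495]),proj(s,[.5,-.3165,.042]))
```

```text
[[209 207 208 210 212 204 194 188 177 168 167 185 195 211 209 208 209 211]
 [207 211 207 208 210 175 148 137 133 136 130 140 157 196 207 205 206 206]
 [196 208 212 210 175 136 130 125 128 131 128 120 135 171 204 211 205 210]
 [187 196 215 196 148 126 121 131 131 126 118 121 117 131 195 207 213 208]
 [189 193 211 180 141 126 121 127 127 126 130 119 109 117 180 204 205 210]
 [192 189 197 183 129 118 131 129 126 124 122 107 107 120 179 198 207 206]
 [189 182 193 195 133 118 117 126 115 129 117 117 112 151 189 203 203 208]
 [195 188 187 192 176 144 128 122 126 125 128 126 158 197 201 198 201 207]
 [201 193 185 189 199 191 180 152 150 153 160 177 208 210 201 193 199 204]
 [199 197 192 186 192 194 201 202 210 205 208 207 215 214 205 198 197 203]]
[np.float64(333.68), np.float64(301.88)] [[ 0.5067 -0.3203  0.042 ]] [[ 0.5021 -0.3153  0.042 ]]
[ 0.4999 -0.3148  0.2007] [[332.599 263.05 ]] [[330.0011 302.1058]]
```

{"method": "drive_tool", "body": {
  "increments": "-1.3 0 -1 0 255; 0 20 0 0 255; 0 25 0 0 255; 0 25 0 0 255; 0 20 0 0 255; 0 8 0 0 255; 0 0 0 0 255; 0 0 0 0 255"
}}

```text
time: 35.88
position: [0.5011, -0.3176, 0.1036]
tool_rot: [-1.211, -1.21, 1.209]
ft_force: [-0.7, 0.1, -1.7]
grip_width: 0.222
```

{"method": "drive_tool", "body": {
  "increments": "0 5 0 0 255; 0 5 0 0 255; 0 5 0 0 255; 0 0 0 0 255"
}}

```text
time: 36.38
position: [0.5001, -0.3169, 0.0871]
tool_rot: [-1.208, -1.209, 1.209]
ft_force: [-0.2, 0.0, -0.4]
grip_width: 0.222
```

{"method": "drive_tool", "body": {
  "increments": "0 8 0 0 255; 0 8 0 0 255; 0 8 0 0 255; 0 5 0 0 255; 0 3 0 0 255; 0 0 0 0 255; 0 0 0 0 255"
}}

```text
time: 37.25
position: [0.5007, -0.3173, 0.056]
tool_rot: [-1.21, -1.209, 1.209]
ft_force: [-0.8, -0.6, -1.4]
grip_width: 0.226
```

{"method": "drive_tool", "body": {
  "increments": "0 1 0 0 255; 0 0.5 0 0 255; 0 0 0 0 255; 0 0 0 0 255"
}}

```text
time: 37.75
position: [0.5005, -0.3172, 0.0542]
tool_rot: [-1.209, -1.209, 1.209]
ft_force: [-0.3, -0.4, -1.6]
grip_width: 0.224
```

{"method": "drive_tool", "body": {
  "increments": "0 1 0 0 255; 0 0.7 0 0 255; 0 0 0 0 255; 0 0 0 0 255"
}}

```text
time: 38.25
position: [0.5005, -0.3171, 0.0525]
tool_rot: [-1.209, -1.209, 1.209]
ft_force: [-0.9, 0.6, -2.0]
grip_width: 0.223
```

{"method": "drive_tool", "body": {
  "increments": "0 0.5 0 0 255; 0 0.3 0 0 255; 0 0 0 0 255; 0 0 0 0 255"
}}

```text
time: 38.75
position: [0.5005, -0.3171, 0.0517]
tool_rot: [-1.209, -1.209, 1.209]
ft_force: [0.3, 0.3, -1.3]
grip_width: 0.226
```

{"method": "drive_tool", "body": {
  "increments": "0 0.3 0 0 255; 0 0.2 0 0 255; 0 0 0 0 255; 0 0 0 0 255"
}}

```text
time: 39.25
position: [0.5005, -0.3171, 0.0515]
tool_rot: [-1.209, -1.209, 1.209]
ft_force: [-1.4, 0.5, 3.0]
grip_width: 0.222
```

{"method": "drive_tool", "body": {
  "increments": "0 0 0 0 170; 0 0 0 0 150; 0 0 0 0 130; 0 0 0 0 110; 0 0 0 0 90; 0 0 0 0 70; 0 0 0 0 70; 0 0 0 0 70",
  "squeeze": 10
}}

```text
time: 40.25
position: [0.5005, -0.3171, 0.0512]
tool_rot: [-1.209, -1.209, 1.209]
ft_force: [0.6, -0.4, -0.8]
grip_width: 0.72
```

{"method": "drive_tool", "body": {
  "increments": "0 -5 0 0 70; 0 -15 0 0 70; 0 -25 0 0 70; 0 -30 0 0 70; 0 -30 0 0 70; 0 -40 0 0 70; 40 -20 0 0 70; 50 0 0 0 70; 50 0 0 0 70; 50 0 0 0 70; 50 0 0 0 70; 50 0 0 0 70; 0 0 0 0 70; 0 0 0 0 70"
}}

```text
time: 42.0
position: [0.5007, -0.0281, 0.2171]
tool_rot: [-1.211, -1.209, 1.208]
ft_force: [-0.1, 0.1, 0.1]
grip_width: 0.723
```

Run:
```python
from h import *
t=get_image("top");s=get_image("side")
cv2.imwrite('pics/t10.png',t["img"][:,:,::-1])
a=cv2.resize(s["img"][265:340,295:370,::-1],(400,400),interpolation=cv2.INTER_CUBIC)
b=cv2.resize(t["img"][205:275,340:410,::-1],(400,400),interpolation=cv2.INTER_CUBIC)
cv2.imwrite('pics/k10.png',np.hstack([a,b]));st=ctrl.get_state();print(st["position"],st["time"],st["ft_force"])
a0=cv2.imread('pics/side0.png')[:,:,::-1].astype(int);d=np.abs(s["img"].astype(int)-a0).sum(2)[272:318,305:355];print("diff px",(d>90).sum())
cv2.imwrite('pics/s10.png',s["img"][:,:,::-1])
```

```text
[ 0.5006 -0.0289  0.2168] 42.1 [-0.2185 -0.2449  0.0966]
diff px 56
```

View pics/k10.png

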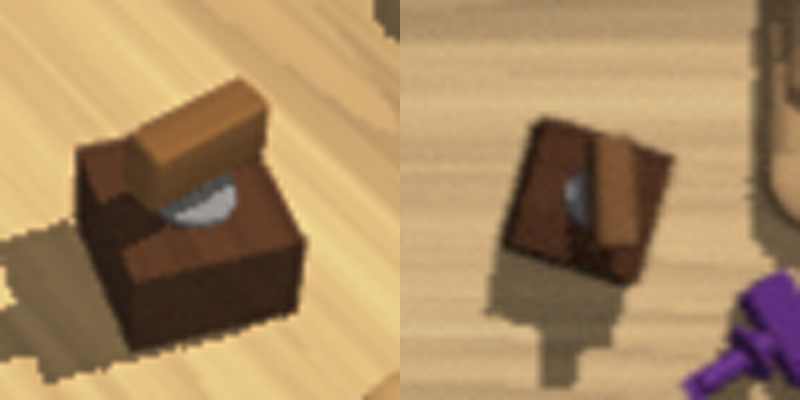

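View pics/s10.png

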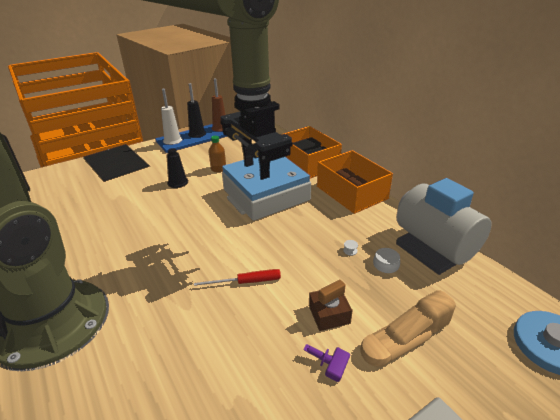

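View pics/t10.png

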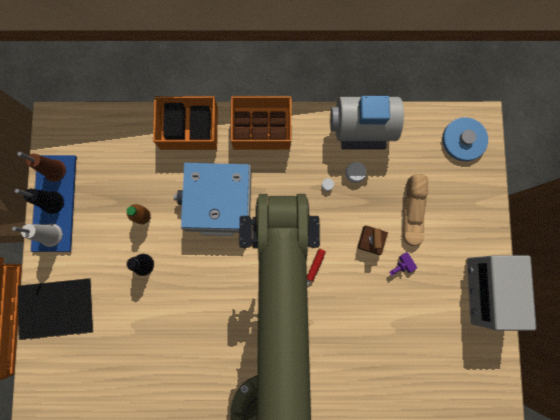

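Run:
```python
from h import *
for n in("top","side"):
    a=cv2.imread(f'pics/{n}0.png');b=get_image(n)["img"][:,:,::-1].copy()
    for i in(a,b):
        h=cv2.cvtColor(i,cv2.COLOR_BGR2HSV);m=((h[...,0]>125)&(h[...,0]<155)&(h[...,1]>100)).astype(np.uint8);M=cv2.moments(m,True);print(n,M['m00'],M['m10']/M['m00'],M['m01']/M['m00'])
    y,x=(330,290) if n=="side" else (240,370)
    cv2.imwrite(f'pics/pp{n}.png',np.hstack([cv2.resize(i[y:y+55,x:x+70],None,fx=5,fy=5) for i in(a,b)]))
```

```text
top 456.0 298.08991228070175 269.39473684210526
top 382.0 333.5052356020942 254.5235602094241
side 696.0 322.0545977011494 353.9310344827586
side 686.0 331.47376093294463 361.09183673469386
```

View pics/ppside.png

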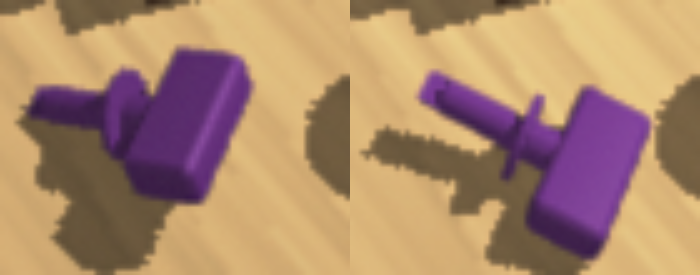

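View pics/pptop.png

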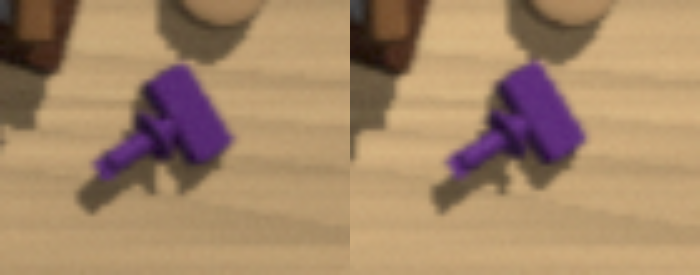

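```bash
python3 - <<'E'
from h import *
for n in(4,5,6,7,8):
  for c in "st":
    i=np.load(f'pics/{n}_{c}.npy')
    h=cv2.cvtColor(i,cv2.COLOR_RGB2HSV);m=((h[...,0]>125)&(h[...,0]<155)&(h[...,1]>100)).astype(np.uint8)
    if c=="s": m[:320]=0
    else: m[:240]=0;m[:,:380]=0;m[290:]=0;m[:,430:]=0
    M=cv2.moments(m,True);print(n,c,M['m00'],M['m10']/M['m00'],M['m01']/M['m00'])
i=np.load('pics/4_s.npy');cv2.imwrite('pics/pp4.png',cv2.resize(i[330:385,290:360,::-1],None,fx=5,fy=5))
E
ls pics
```

```text
4 s 686.0 331.4810495626822 361.1049562682216
4 t 259.0 404.6988416988417 264.0926640926641
5 s 685.0 331.4978102189781 361.10802919708027
5 t 258.0 404.69767441860466 264.07751937984494
6 s 686.0 331.48979591836735 361.1253644314869
6 t 259.0 404.6988416988417 264.0888030888031
7 s 684.0 331.5131578947368 361.1067251461988
7 t 259.0 404.7142857142857 264.0926640926641
8 s 687.0 331.4745269286754 361.12663755458516
8 t 261.0 404.6896551724138 264.1034482758621
4_s.npy
4_t.npy
5_s.npy
5_t.npy
6_s.npy
6_t.npy
7_s.npy
7_t.npy
8_s.npy
8_t.npy
a1.png
a2.png
cs_case.png
cs_key.png
ct_case.png
ct_key.png
k10.png
pp4.png
ppside.png
pptop.png
s10.png
s3.png
s4.png
s5.png
s5b.png
s6.png
s6b.png
s7.png
s7b.png
s8.png
s8b.png
s9.png
s_bar.png
s_stud.png
side0.png
t10.png
t3.png
t4.png
t5.png
t6.png
t7.png
t8.png
t9.png
t_stud.png
top0.png
```

View pics/pp4.png

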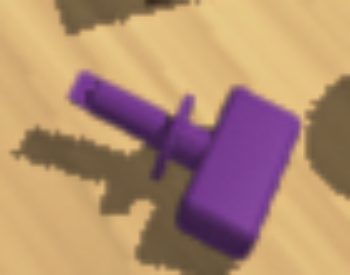

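The purple look-alike had already tipped to its resting pose by t≈5 s (seen at (307,344)). At that point the gripper had not been below z 0.10 m and nothing had registered a contact. It has not changed since t=11 s, so it settled by itself. The stud is flush and the key is parked, so I'll hand the job in.

```bash
python3 -c "
from h import *
print(workorder.close_job(), ctrl.get_state()['time'])"
```

```text
the job is handed in; nothing more can be done
the job is handed in; nothing more can be done
```

The cover is closed, the key is back in its stand, and I handed the job in at about 42 s of the 72 s allowed.

- **Stud:** I set the blade in the slot and pressed down about 5 mm to the ledge. I then turned the key 91° clockwise under about 10–12 N, and the stud dropped about 5 mm more to a firm stop. The highest push I read was about 13 N, well below the 50 N limit.
- **Key:** I put it back in the stand until the flange touched the block, released it and backed the arm clear.

**Last checks:**
- The top and side pictures show the stud flush, with its slot about 80° clockwise of the case's x axis.
- The key stands upright with its flange on the block, as it did at the start. The arm touches nothing.

**What disagreed:**
- **Cameras:** The two views differed by about 4–5 mm in y at the case, so I aligned the key to the slot in the side view instead.
- **Purple look-alike:** It lies differently from the very first side picture. It had already tipped by about 5 s, when the gripper was never below 0.10 m and no contact had shown. I believe it settled by itself, but I have no picture of it tipping.

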